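# Raise the burner's glass shield to the marks

## Task

Open the leaning glass shield of the bench burner: with the fingertips, push it up its rails from beneath the lip along its lower edge until the black pointers lie within the yellow bands on the rails. Leave it standing there and draw the hand back clear of it. Only push: do not pinch the lip, do not press on the glass, and leave the things standing around the burner where they are.

Things in the scene. Friction and masses are not known exactly. Their poses are not given: they have to be found in the camera images.
- stand: Fixed red burner stand. Origin: underside of its 310 (y) x 8 mm base plate, mid-width; the plate spans x -20 to 340 mm; x away from the robot, z up. Two rails (26 x 24 mm, y = -135 and 135 mm, 450 mm long) rise from x = 0, leaning 45 degrees towards +x. A burner up to 165 mm high stands under the shield beyond x = 140 mm.
- sash (a joint): How far the glass shield has been pushed up its rails, in m along the slope: 0 lowest, 0.16 upper stop. Counterweights in the rails balance it: it takes 1 to 4 N along the slope to move it either way, it is damped (12 N per m/s), does not coast and stays where it is left. The shield: clear pane in a grey frame, 236 mm wide, 170 mm high along the slope.
- lip_underside (a point): Centre of the underside of the shield's lip, a flat ledge (black, blue on top) at the shield's lower edge, sticking out to the robot: 150 mm long (y), 12 mm thick (z), 32 mm deep; outer edge 16 mm along -x. Axes: z up the slope, the way the shield slides; y along the lip; x square to the glass, away from the robot and down. Below the lip and the shield it is open.
- pointer (a point): Mid-width point of the shield at the height of its two black pointers (6 mm thick along the slope), which stick out past the rails, to 178 mm either side. It lies 6 mm up the slope from the lip's underside and moves with the shield; axes as point lip_underside.
- mark (a point): Mid-width point at the middle height of the two yellow bands clamped on the rails (24 mm tall along the slope, to 161 mm either side); axes as point lip_underside. Pointer z = 0 in this frame: pointers centred in the bands. The bands stay put; their height varies, 70 to 120 mm up the slope from the pointers' place at sash joint 0.
- bead_slab: Bystander: loose dark slab 120 x 75 x 22 mm with small glass beads on it (27 mm high in all). Origin at the centre of its underside.
- rod_rest: Bystander: loose black toothed rod rest 120 x 30 x 48 mm. Origin at the centre of its underside.
- paddle: Bystander: loose shaping paddle lying flat, 220 mm long along x, up to 40 mm wide and 17 mm high, wooden handle to -x. Origin near its middle, on the underside.
- rod_jar: Bystander: loose white jar, 76 mm across and 110 mm high, with coloured glass rods up to 215 mm high. Origin at the centre of its underside.

How it is judged:
By the outcome, as a careful person would: the job done as asked, in the order asked, and still so for the second after the job is handed in, with the robot touching nothing.
It also fails if it takes over 48 s, if anything falls off the work surface, if the arm or the gripper's body presses on something with over 40 N, if the wrist force passes 120 N, or if a joint passes its speed limit or range.

## Robot

A 6-joint arm with a two-finger parallel gripper is mounted at the origin on the work surface. World frame = base frame: x ahead of the robot, y to its left, z up, the work surface at z = 0. Lengths are in m, angles in rad, forces in N, time in s.
With the tool pointing down it reaches from about 0.25 to 0.775 m from the base axis. Payload 4 kg.
Tool frame: the origin (TCP) lies between the finger pads; the fingertips stand 25 mm ahead of it and the grasp point (between the pads) lies 6 mm ahead of it (robot.tip_reach is the z of the fingertips in the tool frame, in m); z points along the fingers, y is the line along which they close (so a half turn about z gives the same grasp; the last joint's range is limited). The gripper opens to 94 mm and grips with 3 to 60 N. Pads are 16 mm wide; open, the fingers measure 119 mm over their backs; the gripper's body (75 mm by 177 mm) begins 78 mm behind the grasp point.
Start: joints at [1.088, 0.087, 1.371, -0, 1.684, -0.103], TCP at [0.204, 0.511, 0.231] pointing down, gripper open.
Joint ranges: [-3.1, 3.1], [-0.76, 2.03], [0.27, 2.55], [-1.08, 4.22], [0.17, 2.65], [-2.57, 2.57]. Speed limits (rad/s): [2.79, 2.79, 3.14, 3.14, 3.14, 3.14].

## Interface

Orientations are given as [roll, pitch, yaw] about the fixed x, y, z axes, in that order (R = Rz(yaw) Ry(pitch) Rx(roll)).
In Python, from bench import robot gives the robot as it stands. The module is installed in compiled form; this text tells all that it offers.
- The arm moves only by the shell command python3 -m handwheel 'ROWS'. ROWS is JSON, a list of rows, each a list of 3 entries, a list of its own where there are three numbers: the turn, a rotation vector about the world's x, y, z in units of 90 degrees (1.0 is 90 degrees), then the shift along the world's x, y, z in units of 0.05 m (1.0 is 0.05 m), then the closure, from 0 (fully open) to 1 (shut). A call has 1 to 5 rows; each row shifts and turns the commanded pose from where the row before left it; what a row does not reach is not made up. A row lasts 1/10 s, in which the tool goes at most 50 mm and 8.59 degrees, less where a joint would pass 70% of its speed; a pose out of reach is approached as far as the arm can. A call with a number of a shift or a turn outside -1 to 1 is refused whole. A call with a gripper value outside its range is refused whole. The fingers move at their own pace and stop on an object; the grip force is fixed at half the most. Time passes only in rows, so rows that do not move let the fingers close. It gives the time, the measured TCP pose, the force, the opening and the grip force at its end, in the units of the state.
- robot.get_obs(): the state, without advancing time (a new reading comes with each control period).
- robot.snapshot(name): name is "side" or "top"; returns (picture, depth): 420x560x3 uint8, red, green, blue; 420x560 float32, m along the optical axis (not along the pixel's ray), 0 where there is no reading.
- robot.calibration(name): a dict with "mtx" (3x3 intrinsics, pixels), "D" ([k1, k2, p1, p2, k3] as OpenCV has them; the pictures are not rectified), "extrinsics" (4x4, takes a point from camera to world coordinates). Camera axes: x right, y down, z forward; pixel columns grow to the right and rows downward; lengths in m; the calibration is good to about 2 mm. A picture is of the moment at which its call begins. calibration takes no time and is no camera call.
- robot.close_job(): hands the job in; it is judged then, once.
Trained networks look in the newest picture that a camera, given by its name, has taken for a name from the list of things; names that differ only in an ending like _2 or _b are one class to them, and where a whole thing is asked for, a point or a joint stands for the part that bears it (a point fixed in the world has none). Each returns a list of dicts, best first, with "p" (0 to 1); they miss things now and then, are a little off and sometimes report something else, mostly with a low value. They report only what shows in the picture. A call takes as long as a camera call.
- robot.boxes_of(query, camera): "bbox" ([left, top, right, bottom] in pixels, round what is visible of it).
The state is a dict: "time": time; "joint_positions": joint angles; "qvel": joint speeds; "joint_torque": joint torques, N m; "tool_pos": TCP position; "ee_rot": TCP orientation; "wrist_force": force on the tool from outside, world axes, zero at the start; "wrist_torque": the same for the moment, N m; "width": finger opening in m; "finger_force": force on a finger pad.
Only numpy, scipy, OpenCV 4.12 (cv2) and the standard library are available. Lean on these libraries where they do the work, as an engineer would, in place of code of your own. Each camera call takes 0.05 s, during which the arm holds its last target. There are 200 camera calls.

## Working session

There is one attempt and no reset: what is moved stays moved. The work goes in short steps, Python scripts to look and compute and a shell command to move; the robot and the scene stay as the last step left them, time stands still between calls to the robot, and variables do not carry over. Pictures are saved under pics/ and viewed, at most 10 in all, crops included, and the job is handed in when it is done.

```bash
mkdir -p pics; cat > h.py <<'E'
import numpy as np,cv2
from bench import robot
def pt(cam,uv,z):
    "pixel list + depths -> world"
    c=robot.calibration(cam);uv=np.array(uv,float).reshape(-1,1,2)
    n=cv2.undistortPoints(uv,np.array(c["mtx"]),np.array(c["D"])).reshape(-1,2)
    p=np.c_[n,np.ones(len(n))]*np.array(z,float).reshape(-1,1)
    T=np.array(c["extrinsics"]);return p@T[:3,:3].T+T[:3,3]
def cloud(cam,d):
    v,u=np.mgrid[0:420,0:560];return pt(cam,np.stack([u,v],-1).reshape(-1,2),d.reshape(-1)).reshape(420,560,3)
E
python3 - <<'E'
from h import *
for n in("side","top"):
    p,d=robot.snapshot(n);cv2.imwrite(f"pics/{n}0.png",p[:,:,::-1]);np.savez(f"{n}0",p=p,d=d)
    print(n,np.round(np.array(robot.calibration(n)["extrinsics"]),3).tolist())
    for q in("stand","sash","lip_underside","pointer","bead_slab","rod_rest","paddle","rod_jar"):
        print(q,[(np.round(b["bbox"]).tolist(),round(b["p"],2)) for b in robot.boxes_of(q,n)[:2]])
print(robot.get_obs())
E
```

```text
side [[0.87, -0.214, 0.444, 0.188], [-0.492, -0.413, 0.766, -0.64], [0.019, -0.885, -0.465, 0.508], [0.0, 0.0, 0.0, 1.0]]
stand [([239.0, 92.0, 485.0, 337.0], 0.92)]
sash [([282.0, 141.0, 425.0, 267.0], 0.65)]
lip_underside [([286.0, 140.0, 423.0, 265.0], 0.71)]
pointer [([297.0, 142.0, 422.0, 262.0], 0.93)]
bead_slab [([206.0, 205.0, 245.0, 237.0], 0.88)]
rod_rest [([259.0, 191.0, 285.0, 225.0], 0.56)]
paddle [([275.0, 341.0, 404.0, 401.0], 0.68)]
rod_jar [([436.0, 254.0, 516.0, 384.0], 0.81)]
top [[-0.005, -0.985, 0.172, 0.373], [-1.0, 0.006, 0.005, 0.003], [-0.006, -0.172, -0.985, 1.135], [0.0, 0.0, 0.0, 1.0]]
stand [([250.0, 29.0, 432.0, 252.0], 0.56)]
sash [([249.0, 96.0, 422.0, 184.0], 0.89)]
lip_underside [([250.0, 96.0, 425.0, 184.0], 0.7)]
pointer [([250.0, 98.0, 428.0, 184.0], 0.92)]
bead_slab [([174.0, 219.0, 235.0, 258.0], 0.87)]
rod_rest [([190.0, 171.0, 243.0, 194.0], 0.74)]
paddle [([425.0, 199.0, 448.0, 298.0], 0.67)]
rod_jar [([448.0, 131.0, 514.0, 184.0], 0.57), ([251.0, 28.0, 432.0, 248.0], 0.33)]
{'time': 0.9, 'joint_positions': array([ 1.08794955e+00,  8.71900332e-02,  1.37072058e+00, -2.44550067e-05,
        1.68359836e+00, -1.03086548e-01]), 'qvel': array([-0.00080353, -0.00080654,  0.00126731, -0.00171453,  0.00393831,
        0.00042918]), 'joint_torque': array([ 9.14379689e-04, -3.40039086e+01, -3.02599204e+01,  7.16802897e-02,
        2.37176742e-02, -1.61025224e-05]), 'tool_pos': array([0.20389211, 0.51081924, 0.23050087]), 'ee_rot': array([3.14151192e+00, 3.27810912e-05, 2.76182967e+00]), 'wrist_force': array([ 0.7585722 , -0.18607898, -0.58168937]), 'wrist_torque': array([0.02011858, 0.01495152, 0.0235878 ]), 'finger_force': 0.0, 'width': 0.09369365673768508}
```

View pics/side0.png

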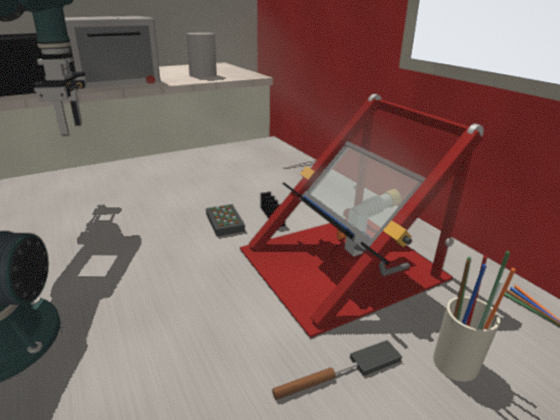

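View pics/top0.png

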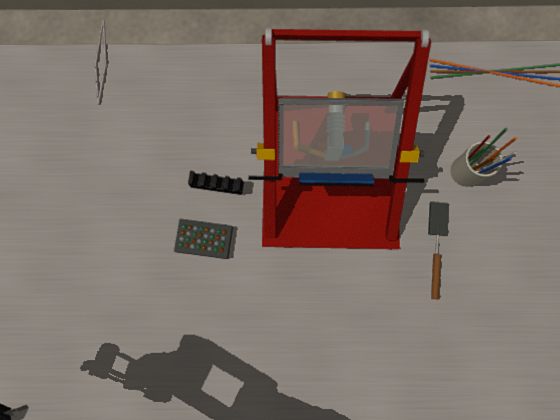

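The top picture shows the blue lip at (336,179), pointers at (265,178) and (408,180), and the yellow bands above them at (265,152) and (410,155). The bystanders are all outside the rails. Next I measure these in 3D.

```bash
python3 - <<'E'
from h import *
for n in("top","side"):
    f=np.load(n+"0.npz");p,d=f["p"].astype(int),f["d"];C=cloud(n,d);r,g,b=p[...,0],p[...,1],p[...,2]
    def rep(name,m):
        m=m&(d>0);k,l,s,c=cv2.connectedComponentsWithStats(m.astype(np.uint8))
        for i in range(1,k):
            if s[i,4]>=12:
                q=C[l==i];print(n,name,s[i].tolist(),"med",np.median(q,0).round(4),"p3",np.percentile(q,3,0).round(4),"p97",np.percentile(q,97,0).round(4))
    rep("yellow",(r>180)&(g>120)&(b<80)); rep("blue",(b>r+40)&(b>g+20))
    w=np.zeros(d.shape,bool)
    if n=="top":
        w[172:187,245:285]=1;w[172:187,394:430]=1
    else: w[175:270,275:420]=1
    rep("black",w&(p.max(-1)<40))
    rep("red",(r>80)&(g<45)&(b<45)&(C[...,2]<.02)&(C[...,2]>0))
E
```

```text
top blue [430, 65, 49, 6, 94] med [ 0.9116 -0.3866  0.0068] p3 [ 0.9051 -0.4448  0.0019] p97 [ 0.9186 -0.3406  0.011 ]
top blue [512, 73, 48, 7, 112] med [ 0.8874 -0.5832  0.0066] p3 [ 8.811e-01 -6.347e-01 -5.000e-04] p97 [ 0.8966 -0.5328  0.0103]
top blue [479, 158, 33, 15, 69] med [ 0.6319 -0.411   0.1589] p3 [ 0.6287 -0.4157  0.0892] p97 [ 0.6359 -0.4056  0.2114]
top blue [300, 173, 74, 11, 641] med [ 0.6109 -0.0962  0.1432] p3 [ 0.6011 -0.1641  0.131 ] p97 [ 0.6223 -0.0257  0.1518]
top black [249, 174, 34, 6, 95] med [0.6139 0.0431 0.137 ] p3 [0.6111 0.0166 0.1299] p97 [0.623  0.0797 0.1413]
top black [394, 178, 30, 5, 104] med [ 0.6067 -0.2435  0.1371] p3 [ 0.6035 -0.2713  0.1247] p97 [ 0.6106 -0.2134  0.1411]
top red [278, 96, 11, 3, 13] med [0.8428 0.0152 0.0085] p3 [0.8382 0.0019 0.0054] p97 [0.8441 0.0247 0.0111]
top red [310, 97, 17, 1, 17] med [ 0.8398 -0.0697  0.0083] p3 [ 0.8385 -0.0875  0.006 ] p97 [ 0.8407 -0.052   0.011 ]
top red [276, 111, 3, 65, 160] med [0.7301 0.0274 0.0085] p3 [0.6562 0.0248 0.0046] p97 [0.8011 0.0298 0.0128]
top red [276, 177, 16, 30, 246] med [
[... 2257 characters left out ...]
4, 335] med [ 0.7838 -0.2374  0.0061] p3 [ 0.7136 -0.2563  0.0025] p97 [ 0.8297 -0.1461  0.0129]
side red [285, 262, 6, 10, 12] med [ 0.5482 -0.059   0.0067] p3 [ 0.537  -0.0698  0.0054] p97 [ 0.5594 -0.0491  0.0078]
side red [346, 299, 13, 8, 24] med [ 0.6024 -0.2144  0.0059] p3 [ 0.5845 -0.2279  0.0049] p97 [ 0.6058 -0.2073  0.0078]
side red [388, 299, 10, 6, 18] med [ 0.6726 -0.2524  0.0051] p3 [ 0.6585 -0.2533  0.003 ] p97 [ 0.6819 -0.2516  0.0088]
side red [326, 305, 58, 26, 208] med [ 0.5784 -0.2487  0.006 ] p3 [ 0.5208 -0.2518  0.0022] p97 [ 0.636  -0.2318  0.0086]
side red [301, 316, 29, 21, 146] med [ 0.5019 -0.2406  0.0073] p3 [ 0.4819 -0.249   0.0032] p97 [ 0.5208 -0.2187  0.0198]
```

```bash
python3 - <<'E'
from h import *
a=cv2.imread("pics/side0.png")[130:280,235:435];b=cv2.imread("pics/top0.png")[85:195,240:440]
cv2.imwrite("pics/c0.png",np.vstack([cv2.resize(a,None,fx=2.3,fy=2.3,interpolation=2),cv2.resize(b,None,fx=2.3,fy=2.3,interpolation=2)]))
E
```

```text
(no output)
```

View pics/c0.png

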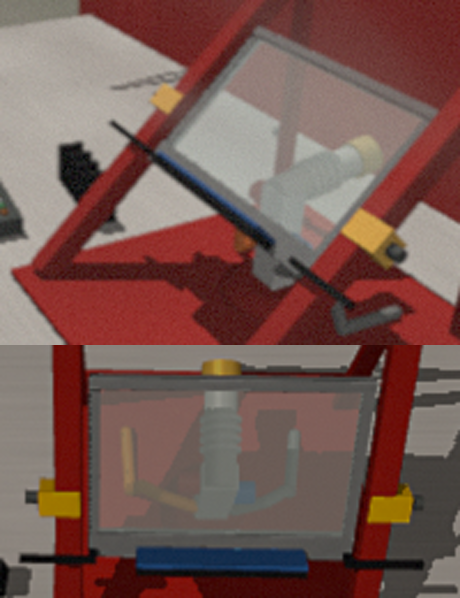

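The crop shows both pointers below the bands, with the lip's underside open from the robot's side. Next I measure the travel along the slope and the turn the tool needs.

```bash
cat > m.py <<'E'
from h import *
from scipy.spatial.transform import Rotation as R
yaw=-.025;e=np.array([np.cos(yaw),np.sin(yaw),0]);k=np.array([0,0,1.]);s=(e+k)/2**.5;n=(e-k)/2**.5;l=np.array([-e[1],e[0],0])
def meas(tag):
  for c in("top","side"):
    f=np.load(c+tag+".npz");p,d=f["p"].astype(int),f["d"];C=cloud(c,d);r,g,b=p[...,0],p[...,1],p[...,2]
    X=C@s;N=C@n;Y=C@l-(-.112)
    M=(d>0)&(C[...,0]>.5)&(C[...,0]<.8)&(C[...,2]>.08)&(abs(Y)>.11)&(abs(Y)<.185)
    for nm,m in(("band",(r>120)&(g>.55*r)&(b<.5*r)),("ptr",(p.max(-1)<45)&(abs(Y)>.125)&(C[...,2]<.3)),("lip",None)):
      if m is None: sel=[("",(b>r+40)&(b>g+20)&(d>0)&(C[...,0]<.8)&(C[...,2]>.08)&(abs(Y)<.12))]
      else: sel=[("L",m&M&(Y>0)),("R",m&M&(Y<0))]
      for q,w in sel:
        if w.sum()>8: print(c,nm,q,w.sum(),"s",np.percentile(X[w],[3,25,50,75,97]).round(4),"n",np.percentile(N[w],[3,50,97]).round(4),"y",np.percentile(C[w][:,1],[3,97]).round(3))
E
python3 - <<'E'
from m import *
meas("0")
o=robot.get_obs();R0=R.from_euler("xyz",o["ee_rot"])
t=np.cos(np.radians(35))*e-np.sin(np.radians(35))*k
for y in(l,-l):
    R1=R.from_matrix(np.c_[np.cross(y,t),y,t]);print((R1*R0.inv()).as_rotvec()/(np.pi/2),R1.as_euler("xyz"))
E
```

```text
top band L 162 s [0.5701 0.5756 0.5821 0.5884 0.5929] n [0.3399 0.3431 0.3554] y [0.03  0.056]
top band R 114 s [0.571  0.5766 0.5839 0.5905 0.5944] n [0.3404 0.3436 0.3536] y [-0.255 -0.239]
top ptr L 74 s [0.5256 0.5279 0.5297 0.5315 0.5332] n [0.333  0.3367 0.3495] y [0.017 0.057]
top ptr R 52 s [0.5256 0.5287 0.5315 0.5323 0.5764] n [0.3331 0.3368 0.3536] y [-0.272 -0.253]
top lip  641 s [0.5315 0.534  0.5348 0.5356 0.5367] n [0.3206 0.3322 0.3491] y [-0.164 -0.026]
side band L 93 s [0.5682 0.5743 0.5799 0.5862 0.5922] n [0.3433 0.3453 0.3474] y [0.028 0.055]
side band R 185 s [0.5697 0.574  0.5808 0.5875 0.5927] n [0.3446 0.3465 0.3646] y [-0.259 -0.239]
side ptr L 18 s [0.5267 0.5274 0.528  0.5285 0.5298] n [0.3357 0.3399 0.3524] y [0.013 0.049]
side ptr R 41 s [0.5269 0.5281 0.5294 0.5307 0.5796] n [0.3375 0.3395 0.3577] y [-0.275 -0.254]
side lip  96 s [0.5305 0.5314 0.5323 0.5331 0.5339] n [0.3228 0.3245 0.3261] y [-0.167 -0.03 ]
[-0.12348255 -0.60155751  0.20814102] [-3.14159265  0.95993109  3.11659265]
[ 0.82432739 -0.16907761 -1.59105062] [ 3.14159265 -0.95993109 -0.025     ]
```

```bash
python3 -m handwheel '[[[0,0,0],[0.33,-0.81,0.03],0],[[0,0,0],[0.33,-0.81,0.03],0],[[0,0,0],[0.33,-0.81,0.03],0],[[0,0,0],[0.33,-0.81,0.03],0],[[0,0,0],[0.33,-0.81,0.03],0]]'
python3 -m handwheel '[[[-0.0154,-0.0752,0.026],[0.33,-0.81,0.03],0],[[-0.0154,-0.0752,0.026],[0.33,-0.81,0.03],0],[[-0.0154,-0.0752,0.026],[0.33,-0.81,0.03],0],[[-0.0154,-0.0752,0.026],[0.33,-0.81,0.03],0],[[-0.0154,-0.0752,0.026],[0.33,-0.81,0.03],0]]'
```

```text
time: 1.4
tool_pos: [0.2867, 0.3068, 0.2382]
ee_rot: [3.141, 0.001, 2.763]
wrist_force: [1.2, -0.1, 0.2]
width: 0.0937
finger_force: 0.0
time: 1.9
tool_pos: [0.3693, 0.1051, 0.2467]
ee_rot: [3.093, 0.607, 2.962]
wrist_force: [1.1, -0.3, 0.1]
width: 0.0936
finger_force: 0.0
```

```bash
python3 -m handwheel '[[[-0.0154,-0.0752,0.026],[0.33,-0.81,0],0],[[-0.0154,-0.0752,0.026],[0.33,-0.81,0],0],[[-0.0154,-0.0752,0.026],[0.33,-0.81,0],0],[[0,0,0],[0.33,-0.81,0],0],[[0,0,0],[0.33,-0.81,0],0]]'
python3 -m handwheel '[[[0,0,0],[0,0,0],0],[[0,0,0],[0,0,0],0]]'
python3 - <<'E'
from h import *
o=robot.get_obs();print(o["joint_positions"].round(2),o["tool_pos"].round(4),o["ee_rot"].round(3))
E
```

```text
time: 2.4
tool_pos: [0.4881, -0.0605, 0.2424]
ee_rot: [3.133, 0.874, 3.09]
wrist_force: [1.5, 0.2, -0.2]
width: 0.0942
finger_force: 0.0
time: 2.6
tool_pos: [0.4881, -0.0607, 0.2421]
ee_rot: [3.132, 0.871, 3.086]
wrist_force: [0.0, 0.7, -0.7]
width: 0.094
finger_force: 0.0
[-0.44 -0.64  2.13  0.4   0.86 -2.1 ] [ 0.4881 -0.0607  0.2421] [3.132 0.871 3.086]
```

```bash
python3 -m handwheel '[[[0,0,0],[0.05,-0.17,-0.38],0],[[0,0,0],[0.05,-0.17,-0.38],0],[[0,0,0],[0.05,-0.17,-0.38],0],[[0,0,0],[0.05,-0.17,-0.38],0],[[0,0,0],[0,0,0],0]]'
python3 - <<'E'
from m import *
o=robot.get_obs();R0=R.from_euler("xyz",o["ee_rot"])
t=np.cos(np.radians(35))*e-np.sin(np.radians(35))*k
R1=R.from_matrix(np.c_[np.cross(l,t),l,t]);print((R1*R0.inv()).as_rotvec()/(np.pi/2))
print(o["joint_positions"].round(2),o["tool_pos"].round(4))
E
```

```text
time: 3.1
tool_pos: [0.4971, -0.09, 0.1628]
ee_rot: [3.128, 0.867, 3.091]
wrist_force: [-0.2, -0.1, 0.4]
width: 0.094
finger_force: 0.0
[-0.00738647 -0.05918149  0.00934125]
[-0.54 -0.53  2.23  0.59  0.72 -2.36] [ 0.4971 -0.09    0.1628]
```

```bash
python3 -m handwheel '[[[-0.002,0,0.003],[0.35,-0.03,-0.19],0],[[-0.002,0,0.003],[0.35,-0.03,-0.19],0],[[-0.002,0,0.003],[0.35,-0.03,-0.19],0],[[0,0,0],[0.35,-0.03,-0.19],0],[[0,0,0],[0,0,0],0]]'
python3 - <<'E'
from m import *
for c in("top","side"):
    p,d=robot.snapshot(c);np.savez(c+"1",p=p,d=d)
    a=p[60:220,220:460] if c=="top" else p[110:290,225:465]
    cv2.imwrite("pics/"+c+"1.png",cv2.resize(a[:,:,::-1],None,fx=3,fy=3,interpolation=2))
o=robot.get_obs();print(o["joint_positions"].round(2),o["tool_pos"].round(4),o["ee_rot"].round(3))
E
```

```text
time: 3.6
tool_pos: [0.5696, -0.0963, 0.1287]
ee_rot: [-3.137, 0.872, 3.12]
wrist_force: [-0.5, 0.1, 0.9]
width: 0.094
finger_force: 0.0
[-0.45 -0.27  2.15  0.66  0.53 -2.44] [ 0.5687 -0.097   0.1295] [-3.136  0.873  3.12 ]
```

View pics/side1.png

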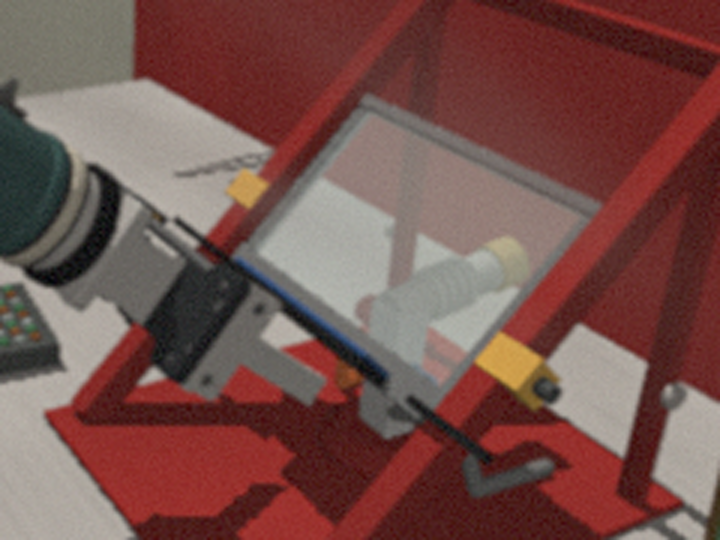

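The view shows the fingers reaching under the lip, with no contact on the frame. Pushing up the slope now.

```bash
python3 -m handwheel '[[[0,0,0],[0.1,-0.002,0.1],0],[[0,0,0],[0.1,-0.002,0.1],0],[[0,0,0],[0.1,-0.002,0.1],0],[[0,0,0],[0.1,-0.002,0.1],0],[[0,0,0],[0,0,0],0]]'
cat > look.py <<'E'
from m import *;import sys
t=sys.argv[1]
for c in("top","side"):
    p,d=robot.snapshot(c);np.savez(c+t,p=p,d=d)
    a=p[60:220,220:460] if c=="top" else p[110:290,225:465]
    cv2.imwrite("pics/"+c+t+".png",cv2.resize(a[:,:,::-1],None,fx=3,fy=3,interpolation=2))
o=robot.get_obs();print(o["time"],o["joint_positions"].round(2),o["tool_pos"].round(4),o["ee_rot"].round(3),o["wrist_force"].round(1));meas(t)
E
python3 look.py 2
```

```text
time: 4.2
tool_pos: [0.5891, -0.0996, 0.1499]
ee_rot: [-3.135, 0.874, 3.117]
wrist_force: [-0.4, 1.1, -0.3]
width: 0.0942
finger_force: 0.1
4.3 [-0.42 -0.24  2.08  0.6   0.55 -2.36] [ 0.589  -0.0998  0.1495] [-3.135  0.875  3.116] [-0.9  0.2 -0.3]
top band L 169 s [0.5698 0.5758 0.583  0.5894 0.5933] n [0.3405 0.3431 0.3595] y [0.03  0.056]
top band R 116 s [0.5704 0.5769 0.584  0.5913 0.5936] n [0.3408 0.3436 0.3552] y [-0.255 -0.239]
top ptr L 80 s [0.5387 0.5418 0.5435 0.5444 0.546 ] n [0.3333 0.3364 0.3485] y [0.016 0.056]
top ptr R 39 s [0.5398 0.5422 0.5441 0.545  0.547 ] n [0.333  0.3369 0.3416] y [-0.271 -0.254]
top lip  660 s [0.5434 0.5468 0.5477 0.5484 0.5495] n [0.3205 0.3319 0.3492] y [-0.164 -0.026]
side band L 101 s [0.5681 0.5744 0.5801 0.5864 0.5928] n [0.3434 0.3458 0.3479] y [0.027 0.056]
side band R 190 s [0.5697 0.5739 0.5807 0.588  0.5928] n [0.3447 0.3467 0.3665] y [-0.259 -0.239]
side ptr R 34 s [0.5397 0.5408 0.5418 0.543  0.5813] n [0.337  0.3389 0.3588] y [-0.275 -0.254]
side lip  46 s [0.5439 0.5446 0.5454 0.5461 0.547 ] n [0.3232 0.3241 0.3264] y [-0.168 -0.098]
```

```bash
python3 -m handwheel '[[[0,0,0],[0.1,0,0.1],0],[[0,0,0],[0.1,0,0.1],0],[[0,0,0],[0.1,0,0.1],0],[[0,0,0],[0.1,0,0.1],0],[[0,0,0],[0,0,0],0]]'
python3 look.py 3
```

```text
time: 4.8
tool_pos: [0.6096, -0.0997, 0.1702]
ee_rot: [-3.135, 0.875, 3.117]
wrist_force: [1.2, -0.4, -1.0]
width: 0.0942
finger_force: 0.3
4.9 [-0.4  -0.22  2.02  0.54  0.57 -2.29] [ 0.6094 -0.0996  0.1701] [-3.136  0.875  3.116] [0.1 0.5 1.3]
top band L 140 s [0.5737 0.5786 0.5847 0.5901 0.5937] n [0.3405 0.3432 0.3578] y [0.03  0.056]
top band R 98 s [0.5753 0.5808 0.5867 0.5911 0.594 ] n [0.3405 0.3437 0.3566] y [-0.256 -0.239]
top ptr L 71 s [0.5681 0.5704 0.5719 0.5734 0.5749] n [0.3332 0.3359 0.3494] y [0.016 0.056]
top ptr R 41 s [0.568  0.5696 0.5717 0.5737 0.5754] n [0.3336 0.3362 0.3406] y [-0.272 -0.254]
top lip  679 s [0.5724 0.5756 0.5765 0.5772 0.5782] n [0.3208 0.3321 0.3495] y [-0.165 -0.025]
side band R 135 s [0.5737 0.5792 0.5843 0.5889 0.5931] n [0.3385 0.3465 0.3549] y [-0.259 -0.24 ]
side ptr R 42 s [0.5682 0.5694 0.5706 0.5728 0.5797] n [0.337  0.3391 0.3587] y [-0.276 -0.255]
side lip  66 s [0.5432 0.5476 0.5525 0.5744 0.5754] n [0.3233 0.4287 0.4334] y [-0.168 -0.117]
```

```bash
python3 -m handwheel '[[[0,0,0],[0.05,0,0.05],0],[[0,0,0],[0.05,0,0.05],0],[[0,0,0],[0.05,0,0.05],0],[[0,0,0],[0,0,0],0]]'
python3 look.py 4 | grep -v band
```

```text
time: 5.3
tool_pos: [0.6163, -0.0994, 0.1765]
ee_rot: [-3.136, 0.873, 3.116]
wrist_force: [-0.5, -0.2, -1.6]
width: 0.0943
finger_force: 0.5
5.4 [-0.39 -0.21  2.    0.52  0.58 -2.26] [ 0.6162 -0.0994  0.1765] [-3.136  0.874  3.116] [-0.5  0.4  0.5]
top ptr L 71 s [0.5779 0.5794 0.5811 0.5825 0.5836] n [0.3336 0.3358 0.3459] y [0.016 0.055]
top ptr R 48 s [0.5763 0.579  0.5817 0.5828 0.5836] n [0.3335 0.3368 0.3426] y [-0.273 -0.254]
top lip  679 s [0.5816 0.5847 0.5857 0.5863 0.5874] n [0.3202 0.3316 0.3494] y [-0.165 -0.025]
side ptr R 42 s [0.5769 0.5778 0.5787 0.5799 0.5821] n [0.3374 0.3395 0.3568] y [-0.277 -0.254]
side lip  50 s [0.5431 0.5463 0.5497 0.5532 0.5843] n [0.3235 0.4301 0.436 ] y [-0.168 -0.119]
```

View pics/side4.png

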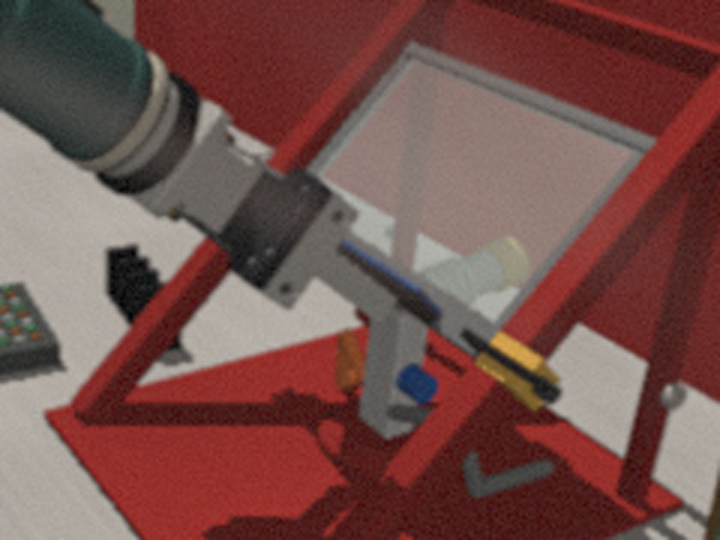

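View pics/top4.png

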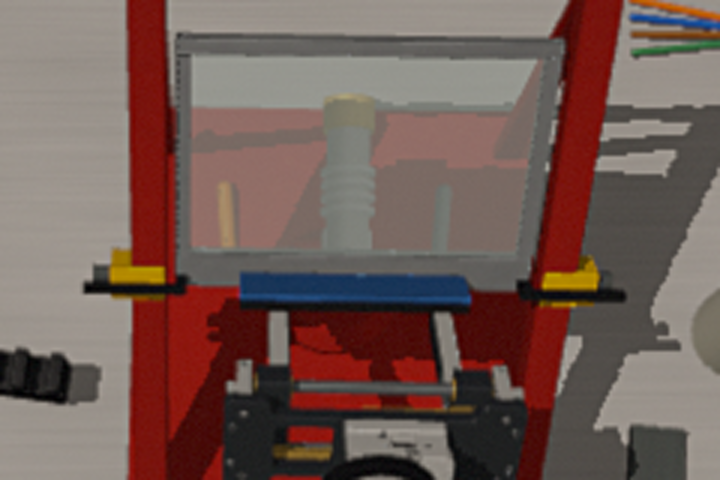

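The black pointers lie across the yellow bands on both sides, about 2 mm below centre. I'll nudge up slightly, then ease down the slope and draw back.

```bash
python3 -m handwheel '[[[0,0,0],[0.03,0,0.03],0],[[0,0,0],[0,0,0],0],[[0,0,0],[-0.1,0,-0.1],0],[[0,0,0],[-0.1,0,-0.1],0],[[0,0,0],[0,0,0],0]]'
python3 -m handwheel '[[[0,0,0],[-0.3,0.01,0.24],0],[[0,0,0],[-0.4,0.01,0.32],0],[[0,0,0],[-0.4,0.01,0.32],0],[[0,0,0],[-0.4,0.01,0.32],0],[[0,0,0],[-0.4,0.01,0.32],0]]'
python3 -m handwheel '[[[0,0,0],[-0.4,0.01,0.32],0],[[0,0,0],[-0.3,0.01,0.24],0],[[0,0,0],[0,0,0],0],[[0,0,0],[0,0,0],0]]'
python3 look.py 5
python3 -c "
from h import *
p=np.load('side5.npz')['p'];cv2.imwrite('pics/side5f.png',p[:,:,::-1])"
```

```text
time: 5.9
tool_pos: [0.6065, -0.0993, 0.1664]
ee_rot: [-3.137, 0.872, 3.115]
wrist_force: [0.2, -0.0, -0.9]
width: 0.0941
finger_force: 0.0
time: 6.4
tool_pos: [0.5117, -0.0968, 0.2445]
ee_rot: [-3.135, 0.874, 3.117]
wrist_force: [-0.5, -1.1, 0.3]
width: 0.0942
finger_force: 0.0
time: 6.8
tool_pos: [0.4775, -0.0963, 0.272]
ee_rot: [-3.134, 0.874, 3.116]
wrist_force: [-0.1, 0.0, 0.4]
width: 0.0938
finger_force: 0.0
6.9 [-0.6  -0.65  2.08  0.52  0.99 -2.27] [ 0.4775 -0.0958  0.2703] [-3.137  0.871  3.115] [-1.3 -0.6 -0.1]
top band L 82 s [0.5695 0.5864 0.5901 0.592  0.5937] n [0.3402 0.343  0.3624] y [0.03  0.056]
top band R 68 s [0.5704 0.5849 0.5892 0.5923 0.5944] n [0.3417 0.3437 0.3567] y [-0.255 -0.239]
top ptr L 78 s [0.5779 0.5811 0.5829 0.5839 0.5851] n [0.3328 0.3366 0.3478] y [0.016 0.055]
top ptr R 44 s [0.5788 0.5809 0.5832 0.5844 0.5856] n [0.333  0.3363 0.3461] y [-0.273 -0.254]
top lip  655 s [0.5837 0.5863 0.5871 0.5877 0.5888] n [0.3206 0.3321 0.3493] y [-0.165 -0.025]
side band L 40 s [0.5676 0.5713 0.5874 0.5901 0.5933] n [0.3443 0.3458 0.3477] y [0.028 0.052]
side band R 128 s [0.5694 0.5723 0.5838 0.5894 0.5936] n [0.3395 0.3466 0.3659] y [-0.259 -0.239]
side ptr R 39 s [0.578  0.5791 0.5801 0.5811 0.5824] n [0.3373 0.3392 0.3583] y [-0.276 -0.256]
side lip  44 s [0.5444 0.5473 0.5503 0.553  0.586 ] n [0.3239 0.4301 0.4351] y [-0.166 -0.119]
```

View pics/side5f.png

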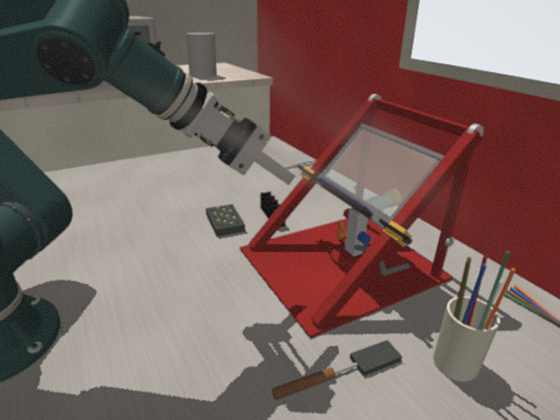

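The picture shows the pointers inside both bands (305,172 and 398,235). The hand is about 14 cm back and clear, and the bystanders have not moved.

```bash
python3 -c "
from bench import robot
print(robot.close_job())"
```

```text
the job is handed in; nothing more can be done
None
```

The shield is pushed up, with both pointers within about 1 mm of the middle of the yellow bands by my measurements; the hand is drawn back clear, the bystanders are where they stood, and the job is handed in (no verdict was returned).

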